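# Move the breather plug to the other hold-down fixture

## Task

Move the bronze-topped breather plug from the vacuum fixture it is in to the other fixture: press in the blue release collar of its coupling so that the plug lets go, draw the plug out, put it in the other fixture's open coupling and push it in against the spring, past its grip, until it is fully home and stays there by itself when you let go. Press firmly but gently: the couplings stand on soft rubber bellows and must never be pushed with more than about 20 N, nor the plug tugged while it is still locked. Leave everything else on the bench where it is.

Things in the scene. Friction and masses are not known exactly. Their poses are not given: they have to be found in the camera images.
- fix_a: Vacuum fixture that holds the plug at the start (left or right), fixed: 300 x 84 mm aluminium base, padded bed with polished trim (40 mm high) towards its own +x, upright coupling at its front end. Origin on the bench under the coupling's axis, z up. Coupling: steel body 34 mm in diameter, on top a blue release collar, flange 40 mm in diameter and 5 mm thick, bore 16.6 mm.
- fix_b: The other fixture, alike, its coupling open. Each coupling stands on rubber bellows and moves straight down under a push (or up under a pull) by about 1 mm for every 1.5 N, and springs back; it must not sink more than 14 mm or be pulled up more than 8 mm. So how far a collar or plug has gone in cannot be judged by how far the tool has moved: feel for 12 to 16 N.
- mouth_a (a point): Centre of the first coupling's mouth, level with the resting collar's top, 110 mm above the bench; z up; sinks with the coupling. The sprung collar starts in at 5 N and is fully in (8 mm) at 9 N; past 6 mm the jaws let go and a spring lifts the plug 7 mm. As the collar comes up again the jaws may squeeze it on, to 14 mm above home at most; it stands there loose. Else it stays locked.
- mouth_b (a point): The same point of the open coupling. A plug put in loosely stands on the jaws, tip 21 mm below the mouth. Pushed on, it meets up to 12 N (the coupling sinks some 8 mm), then the jaws snap into its groove; it stops 37 mm deep and, let go, rests at 35 mm, its top 26 mm above the mouth. Not snapped in, it is pushed out again. While its collar is held down it cannot latch.
- plug_tip (a point): Centre of the breather plug's lower end; z along the plug to its top. Plug: 61 mm long, 50 g, steel stem 15 mm in diameter, nose tapering from 8 to 15 mm over the first 9 mm, groove 9 mm in diameter from 13 to 19 mm above the tip, bronze cap 16 mm in diameter over the top 22 mm.
- plug_mid (a point): Middle of the plug, 30.5 mm above its tip. Fingers that hold the plug lower than its top 25 mm come down on the collar before it is home and hold the collar in: push on its top with closed fingers, or grip only near the top.
- plug_top (a point): Centre of the plug's flat top face (16 mm in diameter), 61 mm above its tip; 26 mm above the mouth when home.
- pods: Bystander: twin black instrument pods with chrome rims, 170 x 86 mm, 66 mm high. Origin under its centre.
- pin_block: Bystander: cream block 100 x 150 x 45 mm with four steel pins up to 100 mm high. Origin under its centre.
- bezel: Bystander: flat dial in a chrome ring, 73 mm across, 14 mm high. Origin under its centre.
- polish: Bystander: white bottle with a red cap, 44 mm in diameter, 110 mm high. Origin under its centre.
- driver: Bystander: screwdriver lying on the bench. Origin under its middle.
- badge: Bystander: polished metal badge plate, 90 x 28 x 5 mm. Origin under its centre.
- dust_cap: Bystander: yellow plastic cap, 28 mm in diameter, 16 mm high. Origin under its centre.

How it is judged (in metres and radians):
On the way:
1. the plug has been drawn right out of the first coupling (its tip above the mouth) (z of plug_tip in the frame of mouth_a above 0.004 m), for 0.1 s.
At the end, for the whole second after the job is handed in: The plug is latched home in the other coupling and at rest: its tip between 33.5 and 38 mm below the mouth plane, within 3 mm of the coupling's axis, upright within 0.1 rad, with nothing holding it down (z of plug_tip in the frame of mouth_b between -0.038 and -0.0335 m and horizontal distance between plug_tip and mouth_b below 0.003 m and angle between plug_tip's own z axis and vertical below 0.1 rad and linear speed of plug below 0.02 m/s); the robot touches nothing.
It fails at once if the robot pushes or pulls on a fixture or its coupling with more than 25 N (contact force between any of the fingers, the arm and fix_a above 25 N or contact force between any of the fingers, the arm and fix_b above 25 N).
It fails at once if a coupling is pushed down more than 14 mm on its bellows (over about 20 N) (height (world z) of any of mouth_a, mouth_b below 0.096 m).
It fails at once if a coupling is pulled up more than 8 mm on its bellows (over about 12 N) (height (world z) of any of mouth_a, mouth_b above 0.118 m).
It fails at once if another thing on the bench is moved by more than 20 mm (distance of any of pods, pin_block, bezel, polish, driver, badge, dust_cap from where it was at the start of the episode above 0.02 m).
It also fails if it takes over 48 s, if anything falls off the work surface, if the arm or the gripper's body presses on something with over 40 N, if the wrist force passes 120 N, or if a joint passes its speed limit or range.

## Robot

A 6-joint arm with a two-finger parallel gripper is mounted at the origin on the work surface. World frame = base frame: x ahead of the robot, y to its left, z up, the work surface at z = 0. Lengths are in mm, angles in rad, forces in N, time in s.
With the tool pointing down it reaches from about 300 to 875 mm from the base axis. Payload 4.2 kg.
Tool frame: the origin (TCP) lies on the centre line of the jaws, within the pads' length; the fingertips stand 25 mm ahead of it and the grasp point (between the pads) lies 6 mm ahead of it; z points along the fingers, y is the line along which they close (so a half turn about z gives the same grasp; the last joint's range is limited). The gripper opens to 85 mm and grips with 20 to 120 N. Pads are 22 mm wide; open, the fingers measure 114 mm over their backs; the gripper's body (76 mm by 85 mm) begins 54 mm behind the grasp point. The pads swing forward as they close: fully open they stand 13 mm farther back than shut.
Start: joints at [-1.163, 0.32, 1.565, -0, 1.257, -0.02], TCP at [238.554, -523.193, 256.338] pointing down, gripper open.
Joint ranges: [-3.11, 3.11], [-0.84, 2.01], [0.21, 2.61], [-1.34, 4.49], [0.05, 2.63], [-2.56, 2.56]. Speed limits (rad/s): [2.57, 2.57, 3.14, 3.14, 3.14, 3.14].

## Interface

Orientations are given as a 3x3 rotation matrix whose columns are the frame's x, y, z axes.
In Python, from bench import manip, get_image, camera_params gives the robot as it stands. The module is installed in compiled form; this text tells all that it offers. Calls block until the motion is done:
- manip.move_ptp(position, orientation): joint-space move of the TCP to a pose.
- manip.movel(position, feed=150, orientation=None, contact_N=None): straight line of the TCP; orientation=None keeps the orientation; feed is the mean speed in mm/s. With contact_N (N) it stops when the force on the tool has changed by that much, and returns True; else False.
- manip.move_joints(angles): joint-space move.
- manip.set_gripper(opening, grasp_force=None): opening from 0.0 (shut) to 1.0 (fully open); grasp_force is the grip in N (None keeps the last); returns when the fingers have stopped.
- manip.pause(seconds).
- manip.solve_ik(position, orientation): joint angles nearest the present ones, or None.
- get_image(name): name is "side" or "top" or "wrist"; returns the picture (480x640x3 uint8, red, green, blue); there is no depth.
- camera_params(name): a dict with "camera_matrix" (3x3 intrinsics, pixels), "dist_coeffs" ([k1, k2, p1, p2, k3] as OpenCV has them; the pictures are not rectified), "extrinsics" (4x4, takes a point from camera to world coordinates); the wrist camera has in their place "hand_eye" (4x4, takes a point from camera to tool coordinates, whose origin is the TCP and whose axes are the flange's). Camera axes: x right, y up, looking along -z (the intrinsics and any distortion apply to the point x, -y, -z); pixel columns grow to the right and rows downward; lengths in mm; the calibration is good to about 2 mm. A picture is of the moment at which its call begins: read the wrist's pose just before it. camera_params takes no time and is no camera call.
A pose or a line that the arm cannot do raises manip.Unreachable and nothing moves.
- manip.finish_job(): hands the job in; it is judged then, once.
Readings, each from a call of its own:
- manip.current_time_s(): time.
- manip.current_joint_pos(): joint angles.
- manip.current_qd(): joint speeds.
- manip.current_joint_torque(): joint torques, N m.
- manip.current_eef_pos(): TCP position.
- manip.current_tcp_rot(): TCP orientation.
- manip.current_force(): force on the tool from outside, world axes, zero at the start.
- manip.current_moment(): the same for the moment, N m.
- manip.current_grip_width(): opening from 0.0 (shut) to 1.0 (fully open).
- manip.current_finger_force(): force on a finger pad.
Only numpy, scipy, OpenCV 4.12 (cv2) and the standard library are available. Lean on these libraries where they do the work, as an engineer would, in place of code of your own. Each camera call takes 0.05 s, during which the arm holds its last target. There are 200 camera calls.

## Working session

There is one attempt and no reset: what is moved stays moved. The work goes in short steps, each a Python script; the robot and the scene stay as the last script left them, time stands still between calls to the robot, and variables do not carry over. Pictures are saved under pics/ and viewed, at most 10 in all, crops included, and the job is handed in when it is done.

```bash
mkdir -p pics
python3 - <<'E'
from bench import manip,get_image,camera_params
import cv2,numpy as np
for n in ["side","top"]:
    im=get_image(n); cv2.imwrite(f"pics/{n}0.png",im[:,:,::-1])
    p=camera_params(n); print(n,p["camera_matrix"],p["dist_coeffs"],np.round(p["extrinsics"],3))
p=camera_params("wrist");print({k:np.round(v,3) for k,v in p.items()})
print(manip.current_time_s(),manip.current_tcp_rot())
E
```

```text
side [[467.71487532   0.         318.19975457]
 [  0.         467.71487532 239.09703694]
 [  0.           0.           1.        ]] [0.04129252 0.         0.         0.         0.        ] [[-9.49000e-01  2.26000e-01 -2.21000e-01  2.69347e+02]
 [-3.17000e-01 -6.83000e-01  6.58000e-01  6.99674e+02]
 [-2.00000e-03  6.95000e-01  7.19000e-01  9.07878e+02]
 [ 0.00000e+00  0.00000e+00  0.00000e+00  1.00000e+00]]
top [[591.36183755   0.         318.00016391]
 [  0.         591.36183755 235.10263764]
 [  0.           0.           1.        ]] [-0.05809649  0.          0.          0.          0.        ] [[ 3.600000e-02  9.780000e-01 -2.070000e-01  2.433960e+02]
 [-9.990000e-01  3.400000e-02 -1.100000e-02 -3.109000e+00]
 [-4.000000e-03  2.070000e-01  9.780000e-01  1.446679e+03]
 [ 0.000000e+00  0.000000e+00  0.000000e+00  1.000000e+00]]
{'camera_matrix': array([[386.865,   0.   , 317.945],
       [  0.   , 386.865, 238.173],
       [  0.   ,   0.   ,   1.   ]]), 'dist_coeffs': array([-0.071,  0.   ,  0.   ,  0.   ,  0.   ]), 'hand_eye': array([[-0.00000e+00,  9.50000e-01,  3.13000e-01,  7.97560e+01],
       [ 1.00000e+00,  0.00000e+00,  1.00000e-03, -4.85000e-01],
       [ 1.00000e-03,  3.13000e-01, -9.50000e-01, -1.17542e+02],
       [ 0.00000e+00,  0.00000e+00,  0.00000e+00,  1.00000e+00]])}
0.1 [[ 9.09886038e-01  4.14857801e-01 -6.35248626e-04]
 [ 4.14858287e-01 -9.09884909e-01  1.43293366e-03]
 [ 1.64605697e-05 -1.56734449e-03 -9.99998772e-01]]
```

View pics/side0.png

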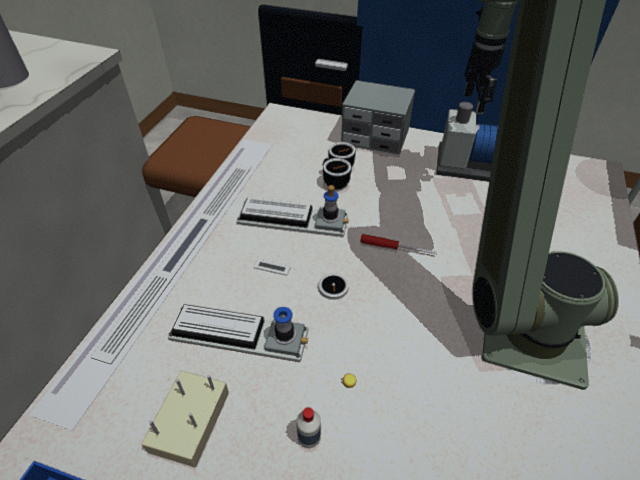

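View pics/top0.png

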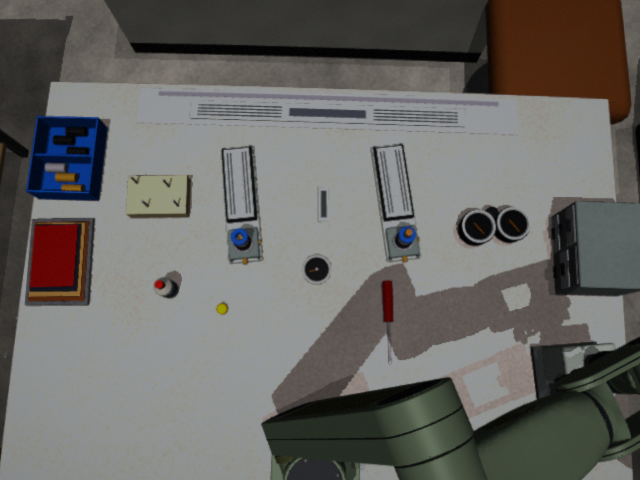

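The side view shows the plug's bronze top at about (331,189) over a blue collar, so the upper fixture is fix_a. The open collar of fix_b is at (283,313). In the top view the two collars are at (405,236) and (240,238). Next I'll triangulate roughly, then take a wrist look above each one.

```bash
cat > h.py <<'E'
from bench import manip,get_image,camera_params
import cv2,numpy as np
def ray(n,uv,T=None):
    p=camera_params(n); K=np.array(p["camera_matrix"]); d=np.array(p["dist_coeffs"])
    x,y=cv2.undistortPoints(np.array([[uv]],float),K,d)[0,0]
    E=np.array(p["extrinsics"]) if T is None else T@np.array(p["hand_eye"])
    v=E[:3,:3]@[x,-y,-1]; return E[:3,3],v/np.linalg.norm(v)
def onz(n,uv,z,T=None):
    o,v=ray(n,uv,T); return o+v*(z-o[2])/v[2]
def tri(a,b):
    A=np.zeros((3,3));c=np.zeros(3)
    for o,v in (a,b):
        P=np.eye(3)-np.outer(v,v);A+=P;c+=P@o
    return np.linalg.solve(A,c)
def tool():
    T=np.eye(4);T[:3,:3]=manip.current_tcp_rot();T[:3,3]=manip.current_eef_pos();return T
def blobs(im,lo,hi,box=(0,0,640,480),amin=15):
    m=cv2.inRange(cv2.cvtColor(im,cv2.COLOR_RGB2HSV),lo,hi)
    k=np.zeros_like(m);x0,y0,x1,y1=box;k[y0:y1,x0:x1]=255;m&=k
    n,_,s,c=cv2.connectedComponentsWithStats(m)
    return sorted([(s[i],c[i]) for i in range(1,n) if s[i][4]>=amin],key=lambda t:-t[0][4])
BLUE=((105,120,50),(125,255,255)); BRONZE=((8,120,80),(25,255,255))
def down(yaw): # tool x axis at angle yaw in world, z down
    c,s=np.cos(yaw),np.sin(yaw); return np.array([[c,s,0],[s,-c,0],[0,0,-1.]])
E
python3 - <<'E'
from h import *
S=cv2.imread("pics/side0.png")[:,:,::-1].copy();T=cv2.imread("pics/top0.png")[:,:,::-1].copy()
for nm,bs,bt in (("a",(310,175,350,235),(385,215,425,260)),("b",(265,295,300,330),(222,220,262,262))):
    s=blobs(S,*BLUE,bs);t=blobs(T,*BLUE,bt)
    print(nm,[(x[0],x[1].round(1)) for x in s],[(x[0],x[1].round(1)) for x in t])
    print(tri(ray("side",s[0][1]),ray("top",t[0][1])),onz("top",t[0][1],107),onz("side",s[0][1],107))
    # fixture direction
for uv in ((407,258),(389,146),(246,262),(237,147)): print(uv,onz("top",uv,20).round(0))
E
```

```text
a [(array([324, 191,  14,  11,  83], dtype=int32), array([330.7, 196.5]))] [(array([398, 226,  18,  18, 184], dtype=int32), array([406.3, 234.9]))]
[ 534.71840161 -192.88365142  104.57958494] [ 534.37572915 -192.52598368  107.        ] [ 533.73235696 -190.17564778  107.        ]
b [(array([274, 307,  18,  16, 216], dtype=int32), array([282.6, 314.6]))] [(array([231, 228,  17,  18, 204], dtype=int32), array([238.9, 236.5]))]
[516.83890093 194.93346589 107.85125192] [517.05800162 195.06665334 107.        ] [517.05596009 194.39669277 107.        ]
(407, 258) [ 496. -207.   20.]
(389, 146) [ 784. -160.   20.]
(246, 262) [472. 186.  20.]
(237, 147) [768. 228.  20.]
```

Run:
```python
from h import *
manip.set_gripper(0.29)
for nm,p in (("b",(517,195)),("a",(534.5,-192.5))):
    yaw=np.pi/2+np.arctan2(p[1],p[0])
    manip.move_ptp([p[0],p[1],250],down(yaw)); manip.pause(.2)
    T=tool(); im=get_image("wrist"); cv2.imwrite(f"pics/w{nm}.png",im[:,:,::-1]); np.save(f"T{nm}.npy",T)
    for k,z in ((BLUE,110),(BRONZE,136)):
        for s,c in blobs(im,*k,amin=150)[:3]: print(nm,s,c.round(1),onz("wrist",c,z,T).round(1))
    print(T[:3,3].round(1),manip.current_time_s(),manip.current_force())
a,b=[cv2.imread(f"pics/w{n}.png") for n in "ab"]
cv2.imwrite("pics/wab.png",np.hstack([a[:,120:520],b[:,120:520]]))
```

```text
b [ 291  204   56   54 2006] [318.6 230.4] [516.4 196.2 110. ]
b [152  76  30  32 407] [168.9  92. ] [404.3 251.  136. ]
[517.2 194.5 250. ] 3.675 [ 0.1667701  -0.46387499 -0.32595492]
a [ 295  207   53   50 1299] [320.6 227.1] [ 536.9 -188.2  110. ]
[ 534.8 -191.5  250. ] 5.3667 [-0.53454359  1.38139159 -0.72047807]
```

View pics/wab.png

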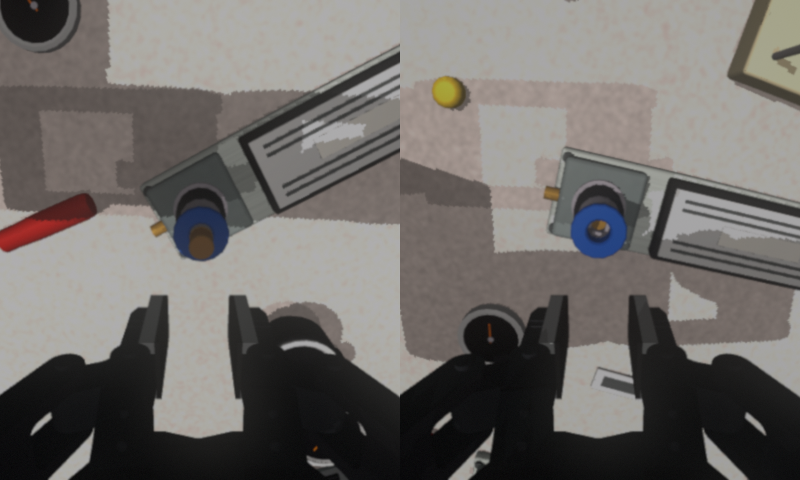

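Run:
```python
from h import *
im=cv2.imread("pics/wa.png")[:,:,::-1].copy();T=np.load("Ta.npy")
print(onz("wrist",(321.3,232.5),110,T))
print(cv2.cvtColor(im[232:262:3,321:322],cv2.COLOR_RGB2HSV)[:,0].tolist())
for s,c in blobs(im,(3,60,20),(25,255,255),(290,200,352,270)): print(s,c, [onz("wrist",(s[0]+s[2]/2,s[1]+s[3]-s[2]*.48),136,T).round(1)])
cv2.imwrite("pics/ac.png",cv2.resize(im[195:270,280:365,::-1],None,fx=6,fy=6,interpolation=0))
```

```text
[ 536.06567858 -192.11815802  110.        ]
[[14, 93, 55], [15, 104, 64], [15, 119, 79], [14, 121, 80], [15, 116, 79], [15, 113, 79], [14, 115, 80], [15, 113, 79], [15, 112, 80], [135, 23, 67]]
[309 227  25  32 628] [320.83757962 242.52070064] [array([ 535.5, -193.5,  136. ])]
```

View pics/ac.png

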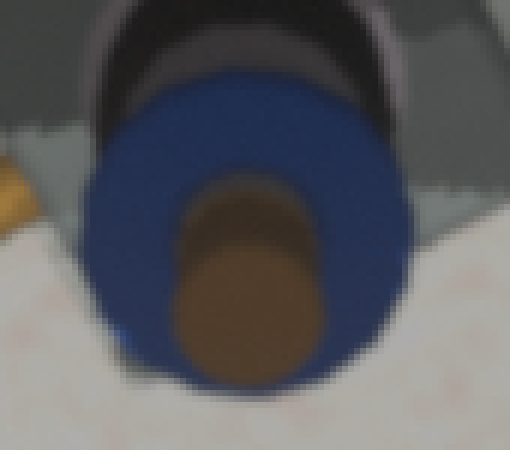

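The collar centre at mouth_a is about (535.3, -193) and mouth_b about (516.6, 195.6). The views agree to within 1.5 mm, so I'll press the collar.

Run:
```python
from h import *
R=down(np.pi/2+np.arctan2(-193,535.3)); x,y=535.3,-193
manip.movel([x,y,152],200,R); manip.pause(.2)
print("f0",manip.current_force())
hit=manip.movel([x,y,108],20,contact_N=13.5)
print(hit,manip.current_eef_pos(),manip.current_force())
if hit:
    manip.pause(.3); print(manip.current_force())
    im=get_image("side"); cv2.imwrite("pics/s1.png",im[:,:,::-1])
    manip.movel([x,y,153],60); manip.pause(.3)
    im2=get_image("side"); cv2.imwrite("pics/s2.png",im2[:,:,::-1])
    w=get_image("wrist")
    c=[cv2.resize(i[130:250,270:400,::-1],(400,370),interpolation=cv2.INTER_CUBIC) for i in (im,im2)]
    cv2.imwrite("pics/s12.png",np.hstack(c)); cv2.imwrite("pics/w2.png",w[:,:,::-1])
print(manip.current_eef_pos(),manip.current_time_s())
```

```text
f0 [-0.75794883  0.12968609 -0.29374964]
True [ 535.3676306  -193.02511425  118.13401891] [-2.85974924  0.22857626 12.73105381]
[-3.47959453  1.60577917 11.51495171]
[ 535.24289855 -192.97431166  152.80268709] 9.3167
```

View pics/s12.png

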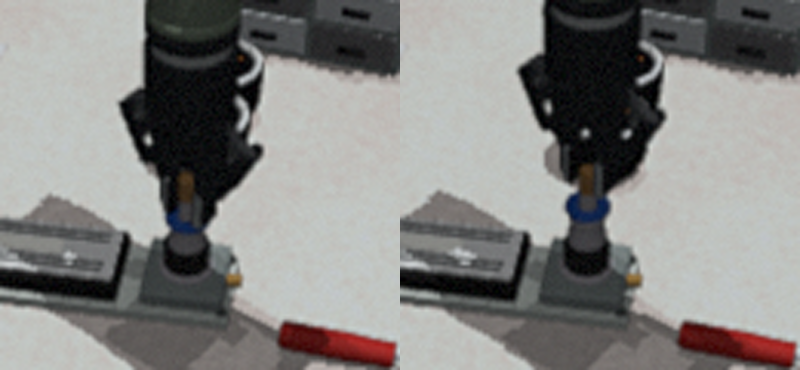

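The side crop shows the plug standing up, with steel stem visible between the bronze cap and the collar, so it has been released. Next I'll grip it near the top and draw it out gently.

Run:
```python
from h import *
x,y=535.3,-193
manip.movel([x,y,157],60)
manip.set_gripper(0.0,25); print("w",manip.current_grip_width(),manip.current_finger_force())
manip.pause(.1)
hit=manip.movel([x,y,182],50,contact_N=5); print(hit,manip.current_eef_pos(),manip.current_force())
if not hit:
    manip.movel([x,y,225],120); manip.pause(.2)
    s=get_image("side"); w=get_image("wrist"); np.save("T3.npy",tool()); cv2.imwrite("pics/s3.png",s[:,:,::-1]);cv2.imwrite("pics/w3.png",w[:,:,::-1])
    cv2.imwrite("pics/sw3.png",np.hstack([cv2.resize(s[110:240,260:400,::-1],(400,371)),cv2.resize(w[200:430,200:440,::-1],(387,371))]))
print(manip.current_grip_width(),manip.current_force(),manip.current_time_s())
```

```text
w 0.17131976406082733 24.355486929416656
True [ 535.32440872 -192.97510483  160.39343576] [ 1.44195526  0.23801361 -2.913425  ]
0.1681848234701471 [ 1.44195526  0.23801361 -2.913425  ] 10.1583
```

Run:
```python
from h import *
manip.pause(.3); print(manip.current_eef_pos(),manip.current_force(),manip.current_grip_width())
s=get_image("side")
hit=manip.movel([535.3,-193,165],15,contact_N=3); print(hit,manip.current_eef_pos())
manip.pause(.3); print(manip.current_force())
s2=get_image("side");cv2.imwrite("pics/s4.png",s2[:,:,::-1])
cv2.imwrite("pics/s34.png",np.hstack([cv2.resize(i[150:250,280:390,::-1],(400,364),interpolation=cv2.INTER_CUBIC) for i in (s,s2)]))
for n in (1,2):
    print([(b[0],b[1]) for b in blobs(cv2.imread(f"pics/s{n}.png")[:,:,::-1].copy(),*BLUE,(310,175,350,235))])
for i in (s,s2): print([(b[0],b[1]) for b in blobs(i,*BLUE,(310,175,350,235))])
```

```text
[ 535.1782103  -192.91909309  159.42290912] [ 2.72270929 -0.91324983 -0.71304817] 0.16634804814195467
True [ 535.37093868 -193.03968476  162.03621634]
[ 0.95669696 -0.26697388  3.55618246]
[(array([324, 198,  10,   8,  40], dtype=int32), array([328.175, 202.25 ]))]
[(array([324, 193,  14,   9,  67], dtype=int32), array([330.23880597, 197.82089552]))]
[(array([324, 192,  14,  10,  70], dtype=int32), array([330.5       , 197.07142857]))]
[(array([324, 192,  14,  10,  73], dtype=int32), array([330.63013699, 197.02739726]))]
```

View pics/s34.png

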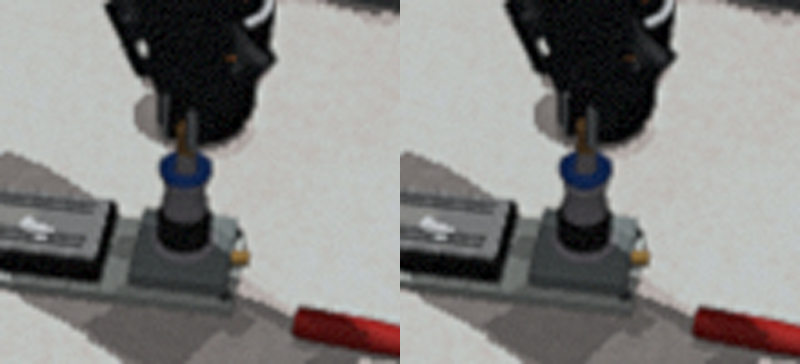

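Run:
```python
from h import *
manip.movel([535.3,-193,163.5],15)
f=[]
for _ in range(15): manip.pause(.03); f.append(manip.current_force())
f=np.array(f);print(f.mean(0),f.std(0),manip.current_eef_pos())
s=get_image("side"); print([(b[0],b[1]) for b in blobs(s,*BLUE,(310,175,350,235))],manip.current_time_s())
```

```text
[ 1.27682915 -0.25725221 -0.34637878] [0.47791692 0.41911942 0.44677052] [ 535.22881903 -192.96315757  163.45628861]
[(array([324, 192,  14,  10,  72], dtype=int32), array([330.41666667, 196.47222222]))] 12.0083
```

The mean pull is only about 0.3 N after a 6.5 mm lift, so the plug is free and the earlier stops were sensor noise. I'll draw it out completely.

Run:
```python
from h import *
x,y=535.3,-193
hit=manip.movel([x,y,180],40,contact_N=9); print(hit,manip.current_eef_pos())
if not hit:
    manip.movel([x,y,225],120); manip.pause(.3)
    s=get_image("side"); w=get_image("wrist"); np.save("T3.npy",tool()); cv2.imwrite("pics/s3.png",s[:,:,::-1]);cv2.imwrite("pics/w3.png",w[:,:,::-1])
    cv2.imwrite("pics/sw3.png",np.hstack([cv2.resize(s[110:240,260:400,::-1],(400,371)),cv2.resize(w[200:430,200:440,::-1],(387,371))]))
print(manip.current_grip_width(),manip.current_force(),manip.current_time_s())
```

```text
False [ 535.13593071 -192.93981034  180.16976249]
0.16845885294199414 [-0.97899413 -0.03119231  0.0339618 ] 13.5
```

View pics/sw3.png

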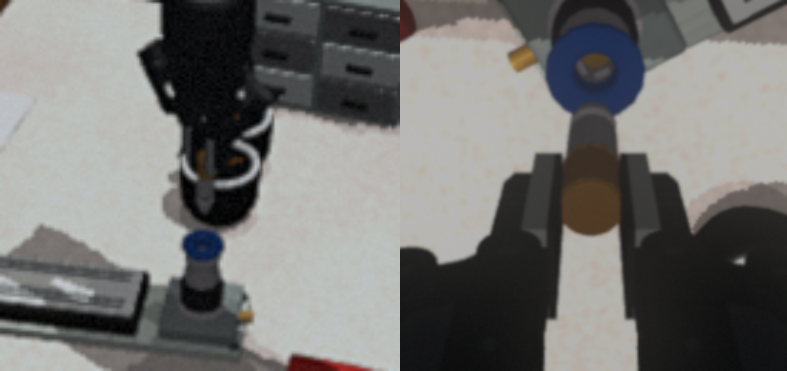

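The plug is out and upright in the jaws, and coupling A's bore is empty. Carry it to B and set it in.

Run:
```python
from h import *
x,y=516.4,196.0; R=down(np.pi/2+np.arctan2(y,x))
manip.move_ptp([x,y,222],R); manip.pause(.2)
T=tool(); w=get_image("wrist")
hit=manip.movel([x,y,188],100,contact_N=9); print(hit,manip.current_eef_pos(),manip.current_force())
if not hit:
    hit=manip.movel([x,y,155],35,contact_N=6); manip.pause(.2); print(hit,manip.current_eef_pos(),manip.current_force())
s=get_image("side");w2=get_image("wrist")
cv2.imwrite("pics/sw5.png",np.hstack([cv2.resize(s[240:350,220:340,::-1],(400,367)),cv2.resize(w2[200:430,200:440,::-1],(383,367))]))
print(manip.current_time_s())
```

```text
False [516.54142702 195.97484885 188.01660595] [ 0.77303777 -1.11587873 -0.31007353]
True [516.60125982 195.95756006 157.97678183] [-0.20938805 -0.75444458  5.49988561]
16.8167
```

View pics/sw5.png

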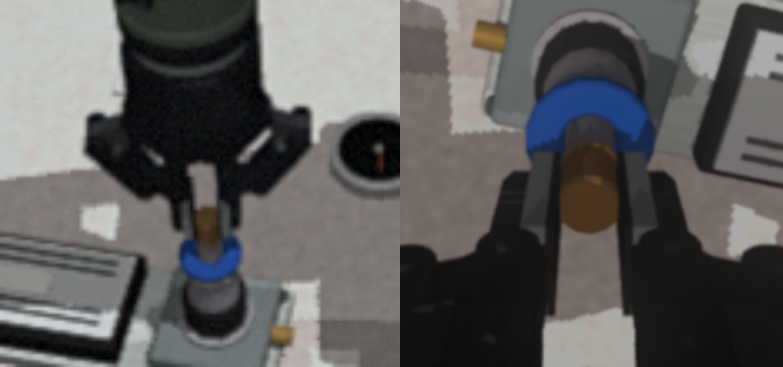

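The plug is in the bore and standing on the jaws, at the expected height and with 5.5 N. I'll release it, close the fingers above it and push on its top.

Run:
```python
from h import *
x,y=516.5,196.0
manip.set_gripper(0.32); manip.movel([x,y,195],120); manip.set_gripper(0.0,40); manip.pause(.2)
def F():
    f=[]
    for _ in range(8): manip.pause(.02); f.append(manip.current_force())
    return np.mean(f,0).round(2)
print(F(),manip.current_time_s())
h=manip.movel([x,y,180],80,contact_N=6); print(h)
h=manip.movel([x,y,138],18,contact_N=15); print(h,manip.current_eef_pos(),manip.current_force()); print(F())
s=get_image("side")
manip.movel([x,y,195],80); manip.pause(.3)
s2=get_image("side"); w=get_image("wrist"); cv2.imwrite("pics/s6.png",s2[:,:,::-1])
cv2.imwrite("pics/sw6.png",np.hstack([cv2.resize(i[240:350,220:340,::-1],(400,367)) for i in (s,s2)]))
print(manip.current_time_s())
```

```text
[-0.2  -0.1  -0.09] 18.275
False
True [518.32496553 196.76031018 149.50302908] [-2.85727142 -0.11445301 14.66424691]
[-3.09 -0.67 13.43]
21.6083
```

View pics/sw6.png

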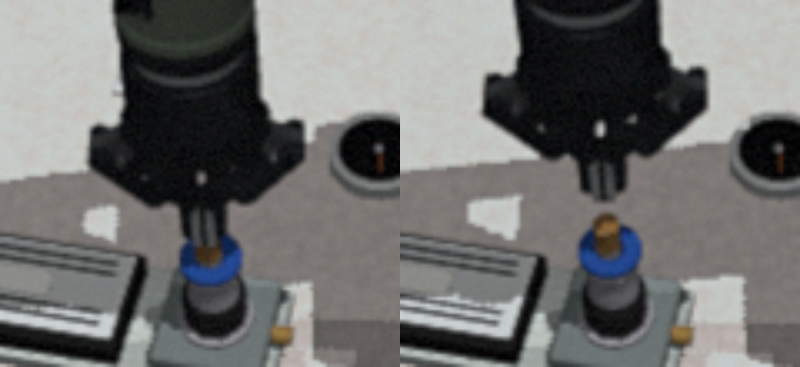

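After letting go, only the bronze cap stands above the collar and no stem shows. At 13.4 N the fingers had stopped about 37 mm deep. Together these show the plug is latched, so I'll retreat and hand in.

Run:
```python
from h import *
manip.movel([516.5,196,235],120); manip.pause(.5); print(manip.finish_job(),manip.current_time_s())
```

```text
the job is handed in; nothing more can be done
the job is handed in; nothing more can be done
```

I moved the breather plug to the other fixture, where it appears latched home and standing by itself, and handed the job in at about 23 s; no verdict was returned.

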